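Present the tall cup at the front of the revolving cup rack

TASK

First turn the tall demitasse cup where it stands in its slot, without lifting it out, until its handle points straight out from the middle of the revolving rack. Then turn the rack by the bar handle on top of its post until the tall cup stands at the front, right behind the pointer on the base, its handle still pointing straight out, and finish while still gripping the bar handle to hold the rack still. Keep both cups standing in their slots and leave the milk jug, tamper stand and wooden tray where they are.

Things in the scene. Friction and masses are not known exactly. Their poses are not given: they have to be found in the camera images.
- rack_base: fixed base of the cup rack: black disc 210 mm across, 12 mm thick, on the ledge, with a flat black pointer (22 mm wide, 8 mm thick) sticking out past the tray. Origin: centre of its underside, on the vertical turning axis. Its x axis runs along the pointer: that is the front (roughly away from the robot)
- front_mark (a point): point of the base 90 mm from the turning axis along the pointer direction, at the height of the tray's upper face (28 mm above the ledge): where the centre of a cup's foot is when its slot is exactly at the front
- pointer_tip (a point): tip of the base's pointer, 191 mm from the turning axis, 8 mm above the ledge, beyond the edge of the tray
- rack: turning chrome tray, 256 mm disc, top face 28 mm above the ledge; turns endlessly, stays where left (friction 0.08 N m). Origin on the turning axis at its underside, 20 mm above the ledge. Six slots 90 mm from the axis, every 60 degrees from its +x: wire rings of 58 mm opening, 9 mm high. Cups stand on its +x and -x slots (which is which varies). Centre post 16 mm thick with bar handle
- rack_handle (a point): centre of the bar handle on top of the post: an upright chrome slab 12 mm thick (along the rack's x), 50 mm long (along the rack's y) and 28 mm high; this point is 122 mm above the ledge, the slab spans 106 to 134 mm above the ledge and turns with the rack
- tall_cup: the taller, straight-sided white ceramic demitasse cup: cylinder 54 mm outside diameter, 62 mm high, wall 4 mm, about 0.14 kg, loose, standing on the tray in its slot with about 2 mm play all round (rim 90 mm above the ledge). Origin: centre of its underside; z up along its axis; its +x points to its handle
- tall_cup_handle (a point): middle of the outer side of the tall cup's loop handle, 44 mm from the cup's axis and 38 mm above its foot; the handle is a 7 mm thick loop spanning 19 to 54 mm above the foot, reaching 48 mm from the axis
- low_cup: the lower, wider white ceramic demitasse cup, flaring from 52 mm at the foot to 70 mm at the rim, 42 mm high, with a loop handle on its +x side reaching 51 mm from its axis; loose, stands in the slot straight across the post from the tall cup. Origin: centre of its underside. It only rides along.
- milk_jug: steel milk jug, 84 mm across, 105 mm high, with a handle; loose bystander. Origin: centre of its underside
- tamper_stand: black plastic stand 90 x 90 mm with a tamper standing on it, 103 mm high in all; loose bystander. Origin: centre of its underside
- wooden_tray: wooden tray 200 x 160 mm, 60 mm high with its closed sliding door; loose bystander. Origin: centre of its underside

How it is judged:
By the outcome, as a careful person would: the job done as asked, in the order asked, and still so for the second after the job is handed in, while the arm keeps its last pose, push and grip.
It also fails if it takes over 72 s, if anything falls off the work surface, if the arm or the gripper's body presses on something with over 40 N, if the wrist force passes 120 N, or if a joint passes its speed limit or range.

ROBOT

A 6-joint arm with a two-finger parallel gripper is mounted at the origin on the work surface. World frame = base frame: x ahead of the robot, y to its left, z up, the work surface at z = 0. Lengths are in mm, angles in rad, forces in N, time in s.
With the tool pointing down it reaches from about 150 to 775 mm from the base axis. Payload 6.1 kg.
Tool frame: the origin (TCP) lies between the finger pads, 19 mm behind the fingertips; this is the grasp point; z points along the fingers, y is the direction in which the jaws open and shut (so a half turn about z gives the same grasp; the last joint's range is limited). The gripper opens to 85 mm and grips with 20 to 120 N. Pads are 22 mm wide; open, the fingers measure 114 mm over their backs; the gripper's body (76 mm by 85 mm) begins 54 mm behind the grasp point. The pads swing forward as they close: fully open they stand 13 mm farther back than shut.
Start: joints at [0, 0.126, -0.04, 1.405, 0, 1.571], TCP at [524.984, -0, 249.995] pointing down, gripper open.
Joint ranges: [-2.72, 2.72], [-0.95, 1.95], [-1.27, 1.35], [-1.78, 2.02], [-1.46, 1.47], [-3.14, 3.14]. Speed limits (rad/s): [2.39, 2.39, 3.01, 3.14, 3.14, 3.14].

INTERFACE

Orientations are given as a unit quaternion [x, y, z, w].
In Python, from plant import manip gives the robot as it stands.
- The arm moves only by the tool send_rows, never from a script. Its argument "increments" is one flat list of numbers, 7 for each row, row after row: the shift along the world's x, y, z in cm, then the turn, a rotation vector about the world's x, y, z in degrees, then the closure, from 0 (fully open) to 1 (shut). A call has 1 to 8 rows; each row is the pose to reach, as a shift and turn from the pose commanded when the call began; what a row does not reach only later rows make up. A row lasts 1/10 s, in which the tool goes at most 50 mm and 8.59 degrees, less where a joint would pass 70% of its speed; a pose out of reach is approached as far as the arm can. A call with a gripper value outside its range is refused whole. The fingers move at their own pace and stop on an object; "force" is the grip in N (left out, the last holds). Time passes only in rows, so rows that repeat a pose let the fingers close. It gives the time, the measured TCP pose, the force and the opening at its end, in the units of the state.
- manip.get_state(): the state, without advancing time (a new reading comes with each control period).
- manip.get_image(name): name is "scene" or "side" or "wrist"; returns a dict with "frame" (480x640x3 uint8, red, green, blue), "intrinsics" (3x3 intrinsics, pixels), "T" (4x4, takes a point from camera to world coordinates); the wrist camera has in their place "T_tool_cam" (4x4, takes a point from camera to tool coordinates, whose origin is the TCP and whose axes are the flange's). Camera axes: x right, y up, looking along -z (the intrinsics and any distortion apply to the point x, -y, -z); pixel columns grow to the right and rows downward; lengths in mm; the calibration is good to about 2 mm. A picture is of the moment at which its call begins: read the wrist's pose just before it. There is no depth.
- manip.job_done(): hands the job in, once; it reports no verdict.
The state is a dict: "time": time; "joints": joint angles; "dq": joint speeds; "tau": joint torques, N m; "tool_pos": TCP position; "eef_rot": TCP orientation; "wrist_force": force on the tool from outside, world axes, zero at the start; "ft_torque": the same for the moment, N m; "width": finger opening in mm.
Only numpy, scipy, OpenCV 4.12 (cv2) and the standard library are available. Lean on these libraries where they do the work, as an engineer would, in place of code of your own. Each camera call takes 0.05 s, during which the arm holds its last target. There are 200 camera calls.

## Working session

There is one attempt and no reset: what is moved stays moved. The work goes in short steps, Python scripts to look and compute and a tool call to move; the robot and the scene stay as the last step left them, time stands still between calls to the robot, and variables do not carry over. Pictures are saved under pics/ and viewed, about 8 in all and at most 12, crops included, and the job is handed in when it is done.

Besides the shell and the picture viewer there is one more tool, called after ">>>" as name(argument=value, ...) on one line, values as JSON. send_rows: Moves the arm, as the interface text tells. Its arguments: {"type":"object","properties":{"increments":{"type":"array"},"force":{"type":"number"}},"required":["increments"]}

```bash
mkdir -p pics; ls; cat > h.py <<'E'
import numpy as np, cv2
from scipy.spatial.transform import Rotation as R
from plant import manip
def grab(n,f=None):
    s=manip.get_state(); d=manip.get_image(n)
    if 'T' in d: T=np.array(d['T'])
    else:
        W=np.eye(4); W[:3,:3]=R.from_quat(s['eef_rot']).as_matrix(); W[:3,3]=s['tool_pos']; T=W@np.array(d['T_tool_cam'])
    im=cv2.cvtColor(np.array(d['frame']),cv2.COLOR_RGB2BGR)
    if f: cv2.imwrite('pics/'+f,im); np.savez('pics/'+f+'.npz',K=d['intrinsics'],T=T)
    return im,np.array(d['intrinsics']),T,d
def ray(K,T,uv):
    u,v=uv; c=np.linalg.inv(K)@[u,v,1]; return T[:3,3],T[:3,:3]@[c[0],-c[1],-c[2]]
def onz(K,T,uv,z):
    o,d=ray(K,T,uv); return o+d*(z-o[2])/d[2]
def proj(K,T,p):
    q=T[:3,:3].T@(np.asarray(p,float)-T[:3,3]); w=K@[q[0],-q[1],-q[2]]; return w[:2]/w[2]
def load(f):
    z=np.load('pics/'+f+'.npz'); return z['K'],z['T']
E
python3 - <<'E'
from h import *
a=[]
for n in ('scene','side'):
    im,K,T,d=grab(n,n+'0.png'); print(n,[k for k in d if k!='frame'],K.tolist(),T.round(2).tolist())
im,K,T,d=grab('wrist','wrist0.png');print(T.round(2).tolist())
print(manip.get_state())
E
```

```text
pics
scene ['intrinsics', 'T'] [[484.4981312993731, 0.0, 312.6284293699895], [0.0, 484.4981312993731, 243.43108885839104], [0.0, 0.0, 1.0]] [[0.01, -0.56, 0.83, 1464.35], [1.0, 0.02, -0.0, -19.45], [-0.02, 0.83, 0.56, 702.01], [0.0, 0.0, 0.0, 1.0]]
side ['intrinsics', 'T'] [[524.9592296716514, 0.0, 328.33610218485256], [0.0, 524.9592296716514, 238.87543356310604], [0.0, 0.0, 1.0]] [[-0.76, 0.46, -0.46, -81.68], [-0.65, -0.56, 0.52, 717.57], [-0.02, 0.69, 0.72, 1142.62], [0.0, 0.0, 0.0, 1.0]]
[[1.0, 0.0, 0.0, 524.74], [-0.0, 0.96, 0.27, 68.72], [-0.0, -0.27, 0.96, 372.79], [0.0, 0.0, 0.0, 1.0]]
{'time': 0.15, 'joints': array([-2.36167132e-05,  1.26252318e-01, -4.03563934e-02,  1.40540640e+00,
       -4.22601843e-05,  1.57074231e+00]), 'dq': array([ 5.90218684e-04, -3.12934752e-03,  2.71014288e-03, -4.62699079e-05,
       -1.23019210e-03,  2.93826175e-04]), 'tau': array([-6.60388159e-04, -4.36274636e+01,  3.53150582e+01,  1.35390865e-02,
        2.80258462e-06, -9.74541621e-07]), 'tool_pos': array([ 5.24711288e+02, -2.40895750e-02,  2.49410623e+02]), 'eef_rot': array([ 7.07095892e-01,  7.07117407e-01, -4.45830940e-04, -4.15981935e-04]), 'wrist_force': array([0.27720476, 0.9706937 , 0.0294386 ]), 'ft_torque': array([ 0.03034883, -0.01605259, -0.00299239]), 'width': 85.30879606100683}
```

View pics/scene0.png

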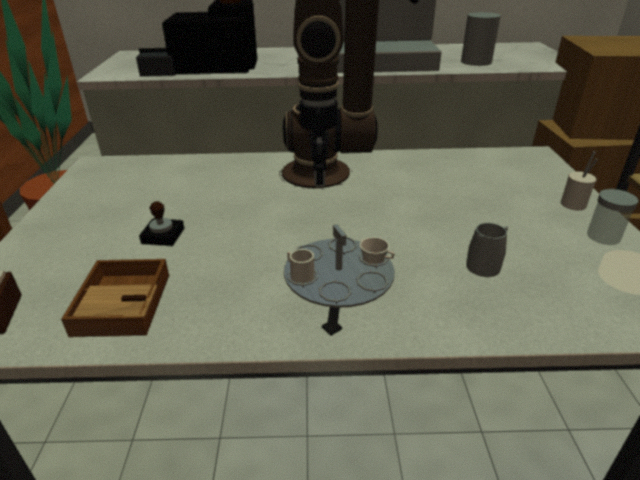

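View pics/side0.png

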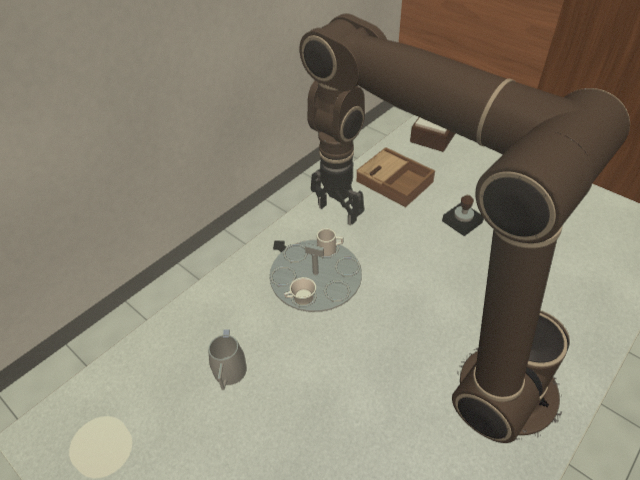

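The scene view shows the tall cup at about (302,266), the low cup at (374,251), the post at (339,255) and the pointer tip at (332,330). In the side view the tall cup is at (327,242) with its handle at (341,240), and the bar is at (314,252). Next I triangulate these.

```bash
python3 - <<'E'
from h import *
A=load('scene0.png');B=load('side0.png')
def tri(a,b):
    o1,d1=ray(*A,a);o2,d2=ray(*B,b)
    t=np.linalg.lstsq(np.c_[d1,-d2],o2-o1,rcond=None)[0]
    p,q=o1+t[0]*d1,o2+t[1]*d2; return ((p+q)/2).round(1),np.linalg.norm(p-q).round(1)
print('tray',tri((339.5,271.5),(316,274)));print('bar',tri((339.5,237),(315,251)))
print('ptr',tri((332,328),(279,245)), onz(*A,(332,330),8),onz(*B,(279,245),8))
print('tall rim',tri((301,254),(327,235)))
print('tall cup handle side',onz(*B,(341,240),66), 'rim', onz(*B,(327,235),90))
for n in('scene0','side0'):
    im=cv2.imread(f'pics/{n}.png'); c=im[200:345,250:420] if n=='scene0' else im[215:330,250:390]
    c=cv2.resize(c,None,fx=3,fy=3,interpolation=cv2.INTER_CUBIC); c=np.clip(c*1.5,0,255).astype(np.uint8)
    globals()[n]=c
h=max(scene0.shape[0],side0.shape[0])
pad=lambda c:np.vstack([c,np.zeros((h-c.shape[0],c.shape[1],3),np.uint8)])
o=np.hstack([pad(scene0),pad(side0)]);print(o.shape);cv2.imwrite('pics/c1.png',cv2.resize(o,(798,int(o.shape[0]*798/o.shape[1]))))
E
```

```text
tray (array([567. ,  42.5,  17.8]), np.float64(4.2))
bar (array([566.4,  41.8, 113.1]), np.float64(3.1))
ptr (array([7.357e+02, 1.790e+01, 6.000e-01]), np.float64(2.4)) [749.92359861  18.25177838   8.        ] [730.25059644  21.14364711   8.        ]
tall rim (array([595.8, -42.6,  89. ]), np.float64(0.4))
tall cup handle side [567.33080594 -69.32908913  66.        ] rim [595.11939493 -41.63108042  90.        ]
(435, 930, 3)
```

View pics/c1.png

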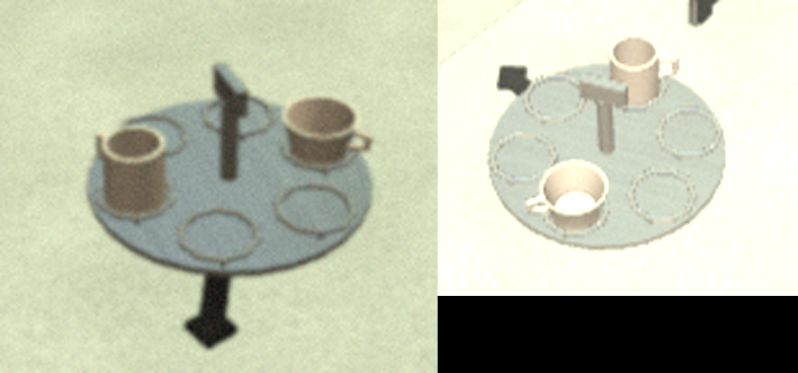

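View pics/wrist0.png

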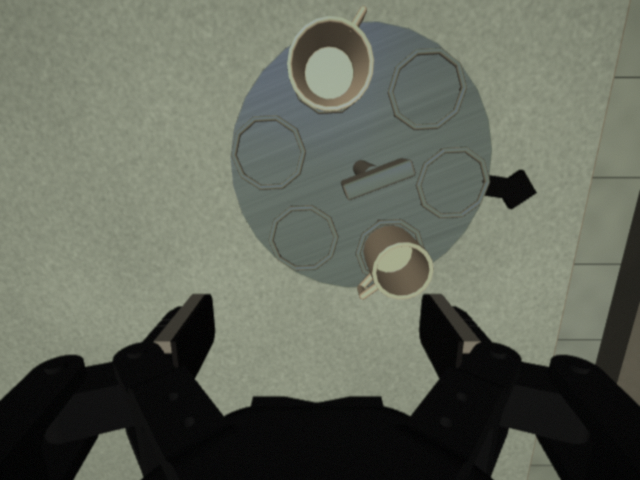

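```bash
python3 - <<'E'
from h import *
A=load('wrist0.png');print(A[0].round(1).tolist())
for n,p in dict(axis=(567,42,28),bar=(567,42,134),tip=(756,17,8),tall=(596,-42,90),th=(567,-69,66)).items(): print(n,proj(*A,p).round())
E
```

```text
[[346.6, 0.0, 316.6], [0.0, 346.6, 237.9], [0.0, 0.0, 1.0]]
axis [360. 167.]
bar [379. 179.]
tip [537. 190.]
tall [399. 271.]
th [361. 288.]
```

The wrist view matches the projections well. The tall cup's rim centre is at about (402,269), its handle at (364,288), the bar runs from (344,190) to (411,168), and the pointer tip is at (537,189).

```bash
python3 - <<'E'
from h import *
A=load('wrist0.png')
f=lambda uv,z:onz(*A,uv,z)[:2].round(1)
ang=lambda p,q:np.degrees(np.arctan2(*(np.array(q)-p)[::-1])).round(1)
c=f((402,269),90);print('rim',c)
for uv,z in(((364,288),76),((360,292),80),((361,287),66)): h=f(uv,z);print('handle',h,ang(c,h),np.linalg.norm(h-c).round())
b=[f(u,134) for u in((342,188),(346,199),(414,174),(411,159))];m=np.mean(b,0);print('bar',b,m,ang((b[0]+b[1])/2,(b[2]+b[3])/2))
t=f((537,189),8);s=f((487,185),12);print('tip',t,s,ang(m,t))
# slot rings (top z=37)
r=[f(u,37) for u in((427,90),(453,183),(305,237),(269,152))];print(r,'axis est',(r[0]+r[2])/2,(r[1]+r[3])/2,ang(r[2],r[0]),ang(r[3],r[1]))
print('foot/axis->cup',ang((r[0]+r[2])/2,c), 'tray ctr from ellipse', f((361.5,154.5),28))
E
```

```text
rim [598.6 -40.3]
handle [568.2 -64.5] -141.5 39.0
handle [564.1 -66.7] -142.6 43.0
handle [566.8 -68. ] -138.9 42.0
bar [array([541.9,  36.2]), array([544.8,  28.6]), array([590.7,  45.7]), array([587.9,  55.6])] [566.325  41.525] 21.7
tip [755.9  17.8] [700.9  22.6] -7.1
[array([623.5, 110.8]), array([655.7,  27.7]), array([512.5, -26.3]), array([479.5,  56.9])] axis est [568.    42.25] [567.6  42.3] 51.0 -9.4
foot/axis->cup -69.7 tray ctr from ellipse [567.7  54.1]
```

>>> send_rows(increments=[7.4,-4.1,-9,0,0,-51,0,7.4,-4.1,-9,0,0,-51,0,7.4,-4.1,-9,0,0,-51,0,7.4,-4.1,-9,0,0,-51,0,7.4,-4.1,-9,0,0,-51,0,7.4,-4.1,-9,0,0,-51,0,7.4,-4.1,-9,0,0,-51,0,7.4,-4.1,-9,0,0,-51,0])

```text
time: 0.95
tool_pos: [598.9, -41.0, 159.8]
eef_rot: [0.942, 0.335, -0.0, -0.0]
wrist_force: [-0.9, -0.0, 0.4]
width: 85.2
```

```bash
python3 - <<'E'
from h import *
grab('wrist','wrist1.png');s=manip.get_state();print(s['time'],s['tool_pos'],s['joints'],R.from_quat(s['eef_rot']).as_matrix()[:,1])
E
```

```text
1.0 [598.88996764 -40.95495234 159.84612718] [-6.82905967e-02  2.81069668e-01 -4.52738542e-02  1.24475384e+00
  2.63040644e-05  2.38969393e+00] [ 6.31594472e-01 -7.75298893e-01 -2.24827026e-04]
```

View pics/wrist1.png

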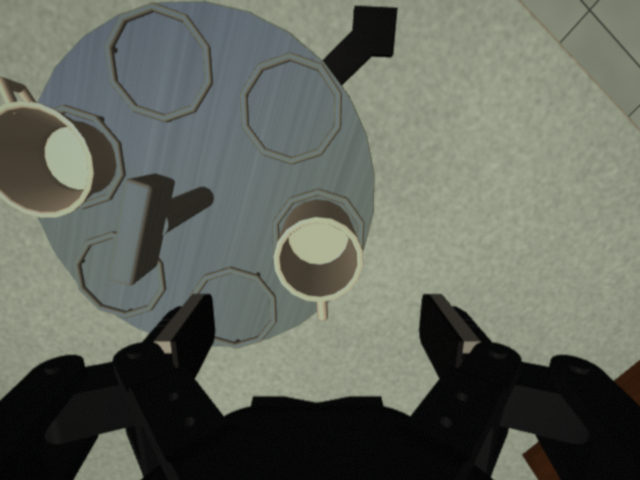

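The cup's rim centre is at about (318.5,260) and its handle end at (322,315). The handle is nearly square to the jaws.

```bash
python3 - <<'E'
from h import *
A=load('wrist1.png')
f=lambda uv,z:onz(*A,uv,z)[:2].round(1)
ang=lambda p,q:np.degrees(np.arctan2(*(np.array(q)-p)[::-1])).round(1)
c=f((318.5,260),90);print('rim',c)
for uv,z in(((322,316),76),((321.5,303),82)): h=f(uv,z);print(h,ang(c,h),np.linalg.norm(h-c))
r=[f(u,37) for u in((161,62),(293,108),(234,307),(121,273))];print('axis',(r[0]+r[2])/2,(np.array(r)[:2]),ang(r[2],r[0]),ang(r[3],r[1]))
print('foot ring',f((319,233),37),ang((r[0]+r[2])/2,c))
E
```

```text
rim [600.1 -42.2]
[567.2 -72.1] -137.7 44.4569454641229
[576.6 -63.9] -137.3 31.98655967746453
axis [570.05  41.25] [[626.4 110.1]
 [658.2  26.8]] 50.7 -9.3
foot ring [602.2 -41.3] -70.2
```

>>> send_rows(increments=[0.1,0,-4.5,0,0,3,0,0.1,0,-8.8,0,0,3,0,0.1,0,-8.8,0,0,3,0,0.1,0,-8.8,0,0,3,0.5,0.1,0,-8.8,0,0,3,0.5,0.1,0,-8.8,0,0,3,0.5,0.1,0,-8.8,0,0,3,0.5,0.1,0,-8.8,0,0,3,0.5], force=25)

```text
time: 1.8
tool_pos: [601.8, -41.1, 75.0]
eef_rot: [0.934, 0.358, 0.002, 0.001]
wrist_force: [0.2, 0.6, 6.9]
width: 54.4
```

```bash
python3 - <<'E'
from h import *
s=manip.get_state();print({k:np.round(v,2) for k,v in s.items()})
E
```

```text
{'time': np.float64(1.8), 'joints': array([-0.07,  0.32, -0.18,  1.06,  0.  ,  2.34]), 'dq': array([-0., -0., -0., -0., -0.,  0.]), 'tau': array([ 2.000e-02, -5.024e+01,  3.068e+01, -1.400e-01, -5.000e-02,
        2.000e-02]), 'tool_pos': array([601.85, -41.1 ,  74.98]), 'eef_rot': array([0.93, 0.36, 0.  , 0.  ]), 'wrist_force': array([0.19, 0.58, 6.94]), 'ft_torque': array([-0.01,  0.14,  0.02]), 'width': np.float64(54.38)}
```

>>> send_rows(increments=[0,0,0.25,0,0,0,0.5,0,0,0.25,0,0,6,0.5,0,0,0.25,0,0,12,0.5,0,0,0.25,0,0,18,0.5,0,0,0.25,0,0,24,0.5,0,0,0.25,0,0,30,0.5,0,0,0.25,0,0,36,0.5,0,0,0.25,0,0,36,0.5])

```text
time: 2.6
tool_pos: [600.2, -41.0, 75.1]
eef_rot: [0.777, 0.629, 0.0, 0.0]
wrist_force: [0.1, 0.3, -0.2]
width: 54.3
```

>>> send_rows(increments=[0,0,0,0,0,6,0.5,0,0,0,0,0,12,0.5,0,0,0,0,0,18,0.5,0,0,0,0,0,24,0.5,0,0,0,0,0,30,0.5,0,0,0,0,0,33,0.5,0,0,0,0,0,33,0.5,0,0,0,0,0,33,0.5])

```text
time: 3.4
tool_pos: [600.1, -40.9, 75.0]
eef_rot: [0.567, 0.823, 0.0, 0.0]
wrist_force: [-0.7, 0.6, 2.4]
width: 53.9
```

```bash
python3 - <<'E'
from h import *
s=manip.get_state();print({k:np.round(v,3) for k,v in s.items()},np.degrees(np.arctan2(*R.from_quat(s['eef_rot']).as_matrix()[:2,1][::-1])))
grab('wrist','wrist2.png')
E
```

```text
{'time': np.float64(3.4), 'joints': array([-0.068,  0.321, -0.182,  1.067,  0.   ,  1.139]), 'dq': array([ 0.   , -0.001, -0.001, -0.   , -0.002, -0.01 ]), 'tau': array([-2.4800e-01, -5.2617e+01,  3.2889e+01, -4.5000e-01, -1.4700e-01,
        3.0000e-03]), 'tool_pos': array([600.11 , -40.914,  75.048]), 'eef_rot': array([0.567, 0.823, 0.   , 0.   ]), 'wrist_force': array([-0.704,  0.589,  2.447]), 'ft_torque': array([0.131, 0.247, 0.019]), 'width': np.float64(53.853)} 20.851219352060234
```

View pics/wrist2.png

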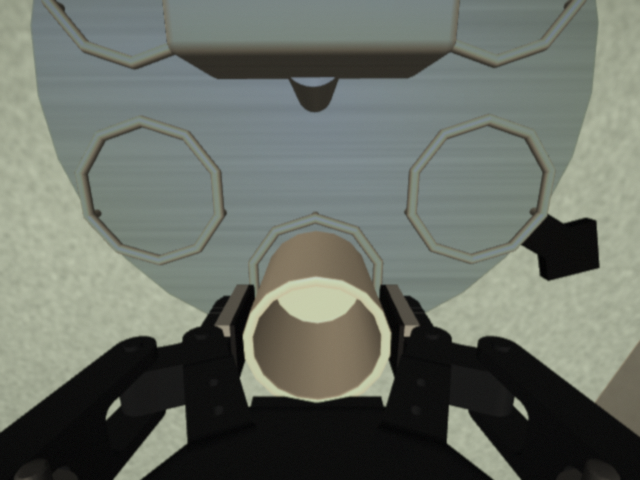

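The bar and slots look symmetric in this view, so the tool is square with the rack, and the cup is upright in its slot. I release and rise to check the handle.

>>> send_rows(increments=[0,0,0,0,0,0,0.3,0,0,0,0,0,0,0,0,0,0,0,0,0,0,0,0,3,0,0,0,0,0,0,8,0,0,0,0,0,0,11,0,0,0,0,0,0,11,0,0,0,0,0,0,11,0,0,0,0])

```text
time: 4.25
tool_pos: [600.4, -41.1, 185.1]
eef_rot: [0.567, 0.824, 0.0, 0.001]
wrist_force: [-0.6, -0.1, 0.3]
width: 85.6
```

```bash
python3 - <<'E'
from h import *
grab('wrist','wrist3.png');s=manip.get_state();print(s['time'],s['tool_pos'])
E
```

```text
4.3 [599.73343685 -41.01100057 183.76192936]
```

View pics/wrist3.png

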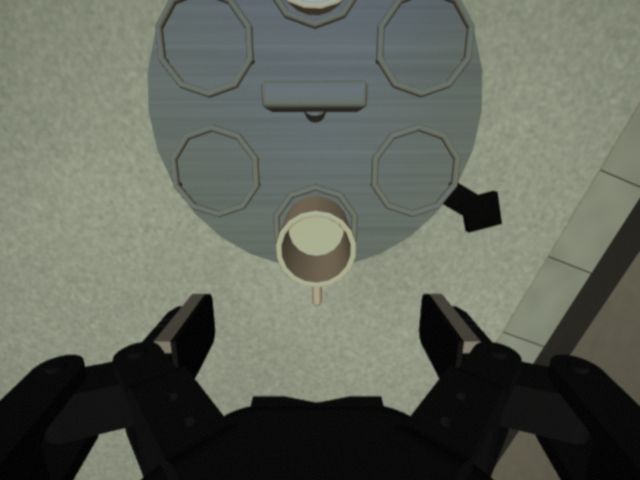

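The handle end at (317.5,300), rim centre (316.5,248) and post at (316,115) lie nearly on one image column.

```bash
python3 - <<'E'
from h import *
A=load('wrist3.png')
f=lambda uv,z:onz(*A,uv,z)[:2].round(1)
ang=lambda p,q:np.degrees(np.arctan2(*(np.array(q)-p)[::-1])).round(1)
c=f((316.5,248),90);h=f((317.5,300),78);print(c,h,'handle',ang(c,h))
r=[f(u,37) for u in((206,45),(424,45),(416,171),(217,170))];ax=np.mean(r,0)
print('axis',ax,'tray x dir',ang(r[0],r[3]),ang(r[1],r[2]),ang(r[3],r[2])-90,'axis->cup',ang(ax,c))
b=f((314.5,95),134);print('bar',b,ang(f((263,81),134),f((366,81),134))-90)
t=[f(u,8) for u in((502,222),(498,191),(466,231))];print(t);
# pointer: arrowhead tip candidates & shaft centre
m=f((455,197),8);print('shaft',m,ang(ax,m),[ang(ax,x) for x in t])
E
```

```text
[600.3 -41.9] [616.5 -82.3] handle -68.1
axis [567.975  41.425] tray x dir -68.5 -68.2 -69.4 axis->cup -68.8
bar [567.5  41.1] -69.0
[array([755.4,  15.4]), array([738.5,  38.6]), array([729.3,  -3.4])]
shaft [706.   20.5] -8.6 [np.float64(-7.9), np.float64(-0.9), np.float64(-15.5)]
```

>>> send_rows(increments=[-3.2,8.2,0,0,0,-8,0,-3.2,8.2,0,0,0,-16,0,-3.2,8.2,0,0,0,-24,0,-3.2,8.2,0,0,0,-32,0,-3.2,8.2,0,0,0,-40,0,-3.2,8.2,0,0,0,-48,0,-3.2,8.2,0,0,0,-50,0,-3.2,8.2,0,0,0,-50,0])

```text
time: 5.1
tool_pos: [567.1, 41.0, 182.6]
eef_rot: [0.862, 0.508, -0.001, -0.001]
wrist_force: [-1.1, 0.6, -0.2]
width: 85.4
```

>>> send_rows(increments=[0,0,0,0,0,-8,0,0,0,0,0,0,-16,0,0,0,0,0,0,-24,0,0,0,0,0,0,-32,0,0,0,0,0,0,-40,0,0,0,0,0,0,-40,0,0,0,0,0,0,-40,0,0,0,0,0,0,-40,0])

```text
time: 5.9
tool_pos: [567.8, 41.0, 184.0]
eef_rot: [0.983, 0.183, -0.0, -0.0]
wrist_force: [0.2, -0.6, 0.4]
width: 85.5
```

```bash
cat > st.py <<'E'
from h import *
s=manip.get_state();print({k:np.round(v,3).tolist() for k,v in s.items() if k in('time','joints','tool_pos','wrist_force','ft_torque','width')},np.degrees(np.arctan2(*R.from_quat(s['eef_rot']).as_matrix()[:2,1][::-1])))
E
python3 st.py
```

```text
{'time': 5.9, 'joints': [0.072, 0.217, -0.075, 1.28, -0.0, 2.845], 'tool_pos': [567.781, 40.952, 184.019], 'wrist_force': [0.216, -0.599, 0.409], 'ft_torque': [-0.004, -0.031, 0.045], 'width': 85.467} -68.8530307134784
```

Now down onto the bar, then close gently.

>>> send_rows(increments=[0,0,-3,0,0,0,0,0,0,-6.3,0,0,0,0,0,0,-6.3,0,0,0,0,0,0,-6.3,0,0,0,0.5,0,0,-6.3,0,0,0,0.8,0,0,-6.3,0,0,0,1,0,0,-6.3,0,0,0,1,0,0,-6.3,0,0,0,1], force=40)

```text
time: 6.7
tool_pos: [568.0, 42.6, 122.6]
eef_rot: [0.983, 0.183, 0.001, -0.002]
wrist_force: [-3.2, 1.0, 4.5]
width: 13.4
```

>>> send_rows(increments=[0,0,0,0,0,0,1,0,0,0,0,0,0,1,0,0,0,0,0,0,1])

```text
time: 7.0
tool_pos: [568.0, 42.5, 122.7]
eef_rot: [0.983, 0.183, 0.001, -0.002]
wrist_force: [-2.3, 6.1, 4.4]
width: 13.0
```

```bash
python3 st.py
```

```text
{'time': 7.0, 'joints': [0.073, 0.237, -0.185, 1.147, 0.004, 2.847], 'tool_pos': [567.986, 42.544, 122.701], 'wrist_force': [-2.276, 6.132, 4.417], 'ft_torque': [1.216, 0.601, -0.003], 'width': 13.025} -68.9371733996168
```

>>> send_rows(increments=[0,0.15,0.2,0,0,0,1,0,0.15,0.2,0,0,1,1,0,0.15,0.2,0,0,3,1,0,0.15,0.2,0,0,6,1,0,0.15,0.2,0,0,9,1,0,0.15,0.2,0,0,12,1,0,0.15,0.2,0,0,15,1,0,0.15,0.2,0,0,18,1])

```text
time: 7.8
tool_pos: [567.8, 42.8, 122.9]
eef_rot: [0.942, 0.335, -0.0, -0.001]
wrist_force: [1.7, 2.7, -6.9]
width: 12.7
```

>>> send_rows(increments=[0,0,0,0,0,3,1,0,0,0,0,0,6,1,0,0,0,0,0,9,1,0,0,0,0,0,12,1,0,0,0,0,0,15,1,0,0,0,0,0,18,1,0,0,0,0,0,21,1,0,0,0,0,0,24,1])

```text
time: 8.6
tool_pos: [567.6, 43.0, 122.9]
eef_rot: [0.852, 0.524, -0.0, -0.001]
wrist_force: [1.5, 3.2, -6.7]
width: 12.8
```

>>> send_rows(increments=[0,0,0,0,0,3,1,0,0,0,0,0,6,1,0,0,0,0,0,9,1,0,0,0,0,0,12,1,0,0,0,0,0,15,1,0,0,0,0,0,17,1,0,0,0,0,0,18.5,1,0,0,0,0,0,19,1])

```text
time: 9.4
tool_pos: [567.4, 43.1, 122.9]
eef_rot: [0.754, 0.657, -0.0, -0.001]
wrist_force: [0.2, 6.1, -7.4]
width: 12.9
```

>>> send_rows(increments=[0,0,0,0,0,0,1,0,0,0,0,0,0,1,0,0,0,0,0,0,1])

```text
time: 9.7
tool_pos: [567.4, 43.1, 122.9]
eef_rot: [0.755, 0.656, -0.0, -0.001]
wrist_force: [0.2, 5.1, -6.8]
width: 13.0
```

```bash
python3 st.py; python3 - <<'E'
from h import *
grab('wrist','wrist4.png'); grab('scene','scene4.png'); grab('side','side4.png')
E
```

```text
{'time': 9.7, 'joints': [0.075, 0.238, -0.184, 1.151, 0.001, 1.785], 'tool_pos': [567.421, 43.053, 122.883], 'wrist_force': [0.241, 5.129, -6.833], 'ft_torque': [1.14, 0.138, -0.057], 'width': 12.97} -7.982877148143434
```

View pics/wrist4.png

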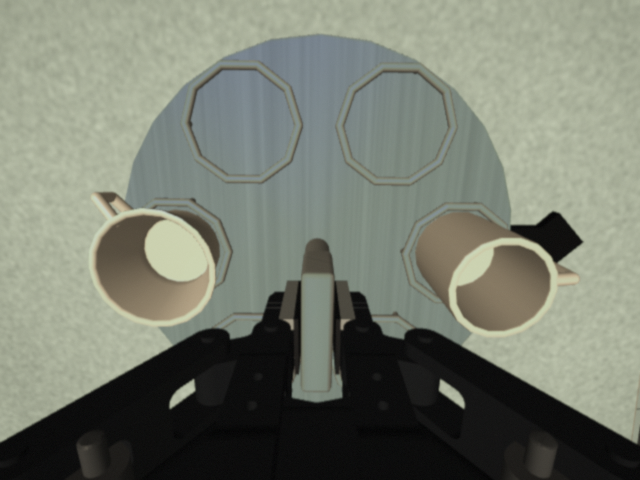

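View pics/scene4.png

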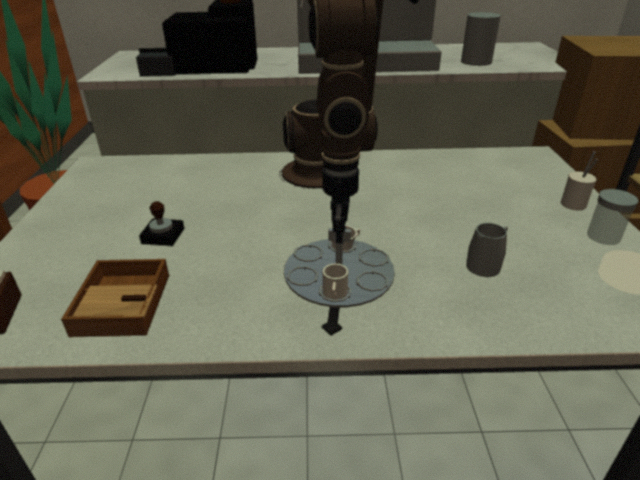

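The tall cup is at the front, with its rim centre at about (503,286) and handle end at (577,278) in the wrist view. The pointer tip is at (582,241), and both cups are upright.

```bash
python3 - <<'E'
from h import *
ang=lambda p,q:np.degrees(np.arctan2(*(np.array(q)-p)[::-1])).round(1)
A=load('wrist4.png')
f=lambda uv,z:onz(*A,uv,z)[:2].round(1)
c=f((503.5,286),90);r=[f(u,37) for u in((244,122),(397,124),(456,253),(178,252))]
ax=np.array(r[3]+r[2])/2
t=f((582,241),8);s=f((518,238),8);h=f((577,279),72)
print('rim',c,'ring ctr',r[2],'axis',ax,'tray dir',ang(r[0],r[1]),ang(r[3],r[2]),'tip',t,ang(ax,t),'shaft',s,ang(ax,s),'cup',ang(ax,c),'handle',h,ang(c,h),np.linalg.norm(h-c))
im=cv2.imread('pics/wrist4.png')[180:360,390:620];w=cv2.imread('pics/scene4.png')[240:345,275:405];w=cv2.imread('pics/scene4.png')[225:345,275:400]
a=cv2.resize(im,(460,360),interpolation=cv2.INTER_CUBIC);b=cv2.resize(w,(340,326),interpolation=cv2.INTER_CUBIC)
b=np.vstack([b,np.zeros((34,340,3),np.uint8)]);cv2.imwrite('pics/c4.png',np.clip(np.hstack([a,b])*1.6,0,255).astype(np.uint8))
B=load('scene4.png')
# predicted pixel columns for scene tip/axis/front-cup
for an in(-7,-8,-9):
  d=np.array([np.cos(np.radians(an)),np.sin(np.radians(an)),0]);print(an,[proj(*B,np.r_[567.7,42,0]+d*q+[0,0,z]).round(1) for q,z in((191,8),(90,90),(134,66))])
E
```

```text
rim [657.7  30. ] ring ctr [654.9  29.7] axis [567.4   42.35] tray dir -8.7 -8.2 tip [755.3  15. ] -8.3 shaft [709.9  23.6] -7.5 cup -7.8 handle [706.2  19.3] -12.4 49.66628635201146
-7 [array([332.4, 332.6]), array([336.2, 269.8]), array([334.6, 292.1])]
-8 [array([330.8, 332.5]), array([335.4, 269.7]), array([333.5, 292.1])]
-9 [array([329.1, 332.3]), array([334.7, 269.7]), array([332.3, 292. ])]
```

View pics/c4.png

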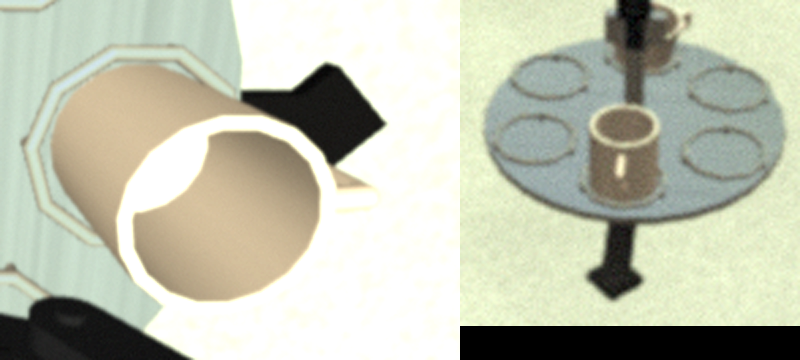

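```bash
python3 - <<'E'
from h import *
A=load('wrist4.png');c=onz(*A,(503.5,284.5),90)[:2]
for uv,z in(((568.5,279),82),((577,278.5),80),((557.5,279.8),82)):
  h=onz(*A,uv,z)[:2];d=h-c;print(h,np.degrees(np.arctan2(d[1],d[0])),np.hypot(*d))
im=cv2.imread('pics/wrist4.png')[180:340,430:600]
g=cv2.cvtColor(im,cv2.COLOR_BGR2GRAY);i=cv2.imread('pics/wrist4.png')
for x in(560,565,570,575,579): print(x,i[262:292,x].sum(1).tolist())
for n in('scene','side'):
  d=cv2.absdiff(cv2.imread(f'pics/{n}0.png'),cv2.imread(f'pics/{n}4.png')).max(2)
  R_={'scene':dict(jug=(465,220,510,277),tamper=(138,198,186,246),tray=(62,256,170,336)),'side':dict(jug=(205,328,248,390),tamper=(440,190,484,235))}[n]
  for k,(a,b,e,f) in R_.items(): print(n,k,d[b:f,a:e].mean().round(2),d[b:f,a:e].max())
E
```

```text
[694.56219369  25.11750888] -8.699751915461826 37.330886196885906
[700.31264999  23.74635264] -9.343417312665549 43.22530480112951
[689.03310641  25.45146081] -9.611297458602483 31.818927967740606
560 [493, 497, 460, 384, 331, 327, 338, 342, 346, 337, 315, 343, 408, 468, 509, 539, 555, 565, 570, 568, 560, 535, 500, 465, 476, 503, 518, 519, 526, 529]
565 [503, 510, 518, 518, 492, 424, 349, 325, 322, 310, 317, 360, 427, 481, 521, 547, 557, 564, 572, 570, 555, 524, 482, 465, 489, 512, 520, 522, 526, 531]
570 [520, 514, 513, 506, 509, 504, 493, 449, 373, 323, 330, 389, 444, 495, 527, 548, 564, 566, 571, 560, 545, 512, 478, 496, 515, 518, 513, 512, 512, 508]
575 [536, 538, 531, 523, 509, 502, 501, 501, 502, 495, 447, 430, 465, 509, 540, 554, 566, 566, 566, 560, 528, 501, 495, 511, 515, 509, 502, 503, 507, 512]
579 [499, 501, 505, 515, 518, 526, 528, 530, 525, 524, 518, 508, 492, 489, 484, 484, 492, 500, 497, 502, 505, 506, 511, 520, 525, 528, 533, 535, 538, 539]
scene jug 4.62 17
scene tamper 5.15 20
scene tray 5.01 20
side jug 7.16 15
side tamper 52.68 144
```

Rack, pointer and handle all lie within about 1° of each other (around -8°). The bystanders look unchanged in the scene view.

```bash
python3 - <<'E'
from h import *
print(manip.job_done())
E
```

```text
the job is handed in; nothing more can be done
None
```

The job is done and handed in at about 10 s of the 72 s, with no verdict reported. I gripped the tall cup and turned it about 69° in its slot without lifting it. I then gripped the bar handle and turned the rack about 61°, so the cup stands behind the pointer with the gripper still holding the bar.

**Last checks** (world angles, from the camera images):

| What | Angle |
|---|---|
| Rack slot line | -8.2 to -8.7° |
| Tall cup centre seen from the axis | -7.8° |
| Pointer | -7.5 to -8.3° |
| Cup handle | -8.7 to -9.6° |

- **Handle readings:** one wrist-camera reading gave -12.4°. It assumed a wrong height for the point, and redoing it gave the values in the table. The scene camera suggested about -6°, but only to within 3° or so. All in all the handle is aligned to within a degree or two.
- **Both cups:** they stand upright in their slots.
- **Milk jug, tamper stand and wooden tray:** they look unmoved in the scene view. In the side view the tamper stand area changed a lot. I put that down to the arm covering it but did not look at that picture.
- **Forces:** the readings I took stayed below about 10 N. At the end the arm held a small load of 5 N sideways and 7 N vertically.

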